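# Feed the punch rack through the sprung gate of the chute

## Robot

A 6-joint arm with a two-finger parallel gripper is mounted at the origin on the work surface. World frame = base frame: x ahead of the robot, y to its left, z up, the work surface at z = 0. Lengths are in mm, angles in rad, forces in N, time in s.
With the tool pointing down it reaches from about 275 to 750 mm from the base axis. Payload 10.2 kg.
Tool frame: the origin (TCP) lies midway between the tips of the shut fingers; the grasp point (between the pads) lies grip_depth behind it (grip_depth is the distance from the TCP to the grasp point, in mm); z points along the fingers, y is the line along which they close (so a half turn about z gives the same grasp; the last joint's range is limited). The gripper opens to 85 mm and grips with 20 to 120 N. Pads are 22 mm wide; open, the fingers measure 114 mm over their backs; the gripper's body (76 mm by 85 mm) begins 54 mm behind the grasp point. The pads swing forward as they close: fully open they stand 13 mm farther back than shut.
Start: joints at [-1.486, 0.313, 1.498, -0, 1.331, -0.223], TCP at [159.043, -500.336, 196.694] pointing down, gripper open.
Joint ranges: [-2.94, 2.94], [-0.97, 2.17], [0.19, 2.56], [-1.23, 4.37], [0.02, 3.11], [-2.88, 2.88]. Speed limits (rad/s): [2.39, 2.39, 3.01, 3.14, 3.14, 3.14].

## Interface

Orientations are given as a unit quaternion [w, x, y, z].
In Python, from rig import * gives the robot as it stands.
- The arm moves only by the tool servo_tool, never from a script. Its argument "commands" is a list of rows, each a list of 3 entries, a list of its own where there are three numbers: the gripper command: -1 is fully open, 1 is shut, values between are in proportion, then the shift along the tool's x, y, z in m, then the turn, a rotation vector about the tool's x, y, z in units of 6 degrees (1.0 is 6 degrees). In form: [[grip, [dx, dy, dz], [ax, ay, az]], ...]. A call has 1 to 10 rows; each row shifts and turns the commanded pose from where the row before left it, along the tool's axes as they then stand; what a row does not reach is not made up. A row lasts 1/12 s, in which the tool goes at most 41.7 mm and 7.16 degrees, less where a joint would pass 70% of its speed; a pose out of reach is approached as far as the arm can. A call is refused whole if a number of a shift passes 0.0417 or a number of a turn 1, either way. A call with a gripper value outside its range is refused whole. The fingers move at their own pace and stop on an object; "squeeze" is the grip in N (left out, the last holds). Time passes only in rows, so rows that do not move let the fingers close. It gives the time, the measured TCP pose, the force, the opening and the grip force at its end, in the units of the state.
- sense(): the state, without advancing time (a new reading comes with each control period).
- capture(name): name is "side" or "top" or "wrist"; returns a dict with "pixels" (400x640x3 uint8, red, green, blue), "z_map" (400x640 float32, mm along the optical axis (not along the pixel's ray), 0 where there is no reading), "fx", "fy", "cx", "cy" (pixels), "distortion" ([k1, k2, p1, p2, k3] as OpenCV has them; the pictures are not rectified), "rvec" (rotation vector, rad) and "tvec" (3), from world to camera coordinates, as OpenCV has them; the wrist camera has in their place "T_tool_cam" (4x4, takes a point from camera to tool coordinates, whose origin is the TCP and whose axes are the flange's). Camera axes: x right, y down, z forward; pixel columns grow to the right and rows downward; lengths in mm; the calibration is good to about 2 mm. A picture is of the moment at which its call begins: read the wrist's pose just before it.
- finish_job(): hands the job in; it is judged then, once.
The state is a dict: "time_s": time; "joints": joint angles; "dq": joint speeds; "tau": joint torques, N m; "eef_pos": TCP position; "ee_rot": TCP orientation; "force": force on the tool from outside, world axes, zero at the start; "wrist_torque": the same for the moment, N m; "grip_width": opening from 0.0 (shut) to 1.0 (fully open); "grip_force": force on a finger pad.
Only numpy, scipy, OpenCV 4.12 (cv2) and the standard library are available. Lean on these libraries where they do the work, as an engineer would, in place of code of your own. Each camera call takes 0.05 s, during which the arm holds its last target. There are 200 camera calls.

## Task

Feed the steel punch rack down the chute: press the long treadle beside the chute with one fingertip so that the gate swings up, and while it is held up push the rack by its upright rear plate with the other fingertip, until the whole punch block has passed under the gate and is up against the end stop. The gate must stay up, clear of the rack, all the time the block is under it; then let it swing shut behind the block and take the hand away. Only push: do not lift or tip the rack, and leave the other tools on the bench where they are.

Things in the scene. Friction and masses are not known exactly. Their poses are not given: they have to be found in the camera images.
- chute: Fixed dark steel chute. Origin on the bench, on its centre line, right under the shut gate. x = the way the rack travels, y across to the side WITHOUT the treadle, z up. Floor top at z 8 mm; inside width 72 (y -36 to 36); walls 4 thick, tops at z 34; open end at x -285.
- end_stop (a point): Centre of the end stop's face, at chute x +104, z 29 mm (stop top z 50). With the block against it the rack's origin is at chute x +59 mm: the block's rear is 14 mm beyond the gate's middle, the push plate's rear face still at x -64, before the gate.
- shaft (a point): Point on the axis of the gate's fixed hinge shaft (12 mm thick), which runs parallel to the chute's x at y -50, z 50 mm, from x -276 to +20, in two brackets 62 mm high at x -272 and +18.
- gate (a joint): Gate angle: 0 = shut (return spring), 0.85 rad = fully open, at a stop. Shut, the 6 mm steel plate stands across the chute at x 0 (y -22 to 30, z 24 to 68 mm): it blocks the block, but the tail bar fits under it. Pressing the treadle swings it up; it is clear of the rack above 0.62. Takes about 2 to 6 N on the treadle's middle; let go, it shuts by itself.
- treadle (a point): Treadle: ribbed aluminium plate, 205 (along chute, x -255 to -50) x 50 x 5 mm, fixed to the gate's shaft on the -y side; pressed down, it opens the gate. Point: middle of its upper face. Gate shut: tilted 0.85 rad, from y -69 z 50 (inner edge) to y -102 z 87 (outer). Fully open: level, upper face at z 36, y -62 to -112, so a pressing fingertip can slide along it.
- rack: Loose steel rack in the chute, 0.4 to 0.85 kg, x forward. Origin: underside centre of its punch block, 90 (x) x 66 x 28 mm, with punches up to 48 mm above the underside. Behind it a low tail bar (20 wide, 7 high) leads to the upright push plate. Starts with the block's front 20 to 60 mm before the gate.
- push_face (a point): Middle of the push plate's rear face, at rack x -123, 40 mm above the rack's underside. The plate is 60 wide, 8 thick, its top 56 mm above the underside. Push here along the chute with one finger, while another finger of the same hand, reaching over wall and shaft, holds the treadle down.
- punch_a: bystander: loose standing steel punch, 26 mm dia, 75 mm tall, near the treadle's outer side; origin at its foot
- punch_b: bystander: loose standing steel punch, 30 mm dia, 60 mm tall, beside the far part of the chute; origin at its foot
- hammer: bystander: hammer, 260 mm long, lying beside the chute on the side without the treadle
- tongs: bystander: dark steel tongs, 210 mm long, lying on the bench, to the robot's right
- oilcan: bystander: steel can, 66 mm dia, 130 mm tall, standing to the left
- brush: bystander: brush, 200 mm long, lying to the left
- blank: bystander: steel bar blank, 90 x 30 x 30 mm, lying to the right
Mind the look-alikes: they are no part of the job. Leave any blue or turquoise look-alike of the rack alone.

How it is judged (in metres and radians):
On the way, in this order (a step that is already met when the one before it is completed fails the run):
1. the gate is lifted clear while the block is still before it (value of joint gate above 0.62 rad and x of rack in the frame of chute below -0.049 m), for 0.1 s.
2. the block has passed the gate, with a finger still holding the treadle down and the gate up (x of rack in the frame of chute above 0.049 m and value of joint gate above 0.62 rad and contact force between the fingers and gate_c3 above 0.3 N), for 0.1 s.
At the end, for the whole second after the job is handed in: The punch block lies flat in the chute beyond the gate, within 6 mm of the end stop, at rest; the gate is shut behind it (below 0.08 rad) (x of rack in the frame of chute between 0.053 and 0.064 m and y of rack in the frame of chute between -0.008 and 0.008 m and z of rack in the frame of chute below 0.013 m and angle between rack's own z axis and vertical below 0.08 rad and value of joint gate below 0.08 rad and linear speed of rack below 0.01 m/s and velocity of joint gate below 0.1 rad/s); the robot touches nothing.
It fails at once if the gate is below 0.62 rad (not clear) while any of the punch block is at or under it (x of rack in the frame of chute between -0.0475 and 0.0475 m and value of joint gate below 0.62 rad).
It fails at once if the rack is lifted more than 12 mm off the chute floor (z of rack in the frame of chute above 0.02 m).
It fails at once if the rack is tipped by more than 0.2 rad (angle between rack's own z axis and vertical above 0.2 rad).
It fails at once if another tool on the bench is moved by more than 25 mm (distance of any of punch_a, punch_b, hammer, tongs, oilcan, brush, blank from where it was at the start of the episode above 0.025 m).
It fails at once if a standing punch or the can is knocked over (angle between any of punch_a, punch_b, oilcan's own z axis and vertical above 0.5 rad).
It also fails if it takes over 45 s, if anything falls off the work surface, if the arm or the gripper's body presses on something with over 40 N, if the wrist force passes 120 N, or if a joint passes its speed limit or range.

## Working session

There is one attempt and no reset: what is moved stays moved. The work goes in short steps, Python scripts to look and compute and a tool call to move; the robot and the scene stay as the last step left them, time stands still between calls to the robot, and variables do not carry over. Pictures are saved under pics/ and viewed, at most 10 in all, crops included, and the job is handed in when it is done.

Besides the shell and the picture viewer there is one more tool, called after ">>>" as a command line: name --argument value ..., lists and objects as JSON in quotes. servo_tool: Moves the arm, as the interface text tells. Its arguments: {"type":"object","properties":{"commands":{"type":"array"},"squeeze":{"type":"number"}},"required":["commands"]}

```bash
ls; mkdir -p pics
python3 - <<'E'
from rig import *
import cv2,numpy as np,pickle
s=sense();print(s)
for n in("top","side"):
    c=capture(n);pickle.dump(c,open(f"{n}.pkl","wb"));cv2.imwrite(f"pics/{n}0.png",c["pixels"][:,:,::-1]);print(n,c["fx"],c["distortion"],c["rvec"],c["tvec"])
E
```

```text
pics
{'time_s': 0.0, 'joints': array([-1.48638411e+00,  3.13428065e-01,  1.49845058e+00, -2.06194404e-05,
        1.33100196e+00, -2.23428402e-01]), 'dq': array([ 0.00017528, -0.00043354,  0.00072663, -0.00047245, -0.00117784,
        0.00058009]), 'tau': array([ 2.76345945e-04, -4.12268651e+01, -2.59739417e+01, -1.88090835e-04,
        4.22532350e-03, -8.40530265e-05]), 'eef_pos': array([ 159.01767248, -500.01513823,  196.14125025]), 'ee_rot': array([-6.43115385e-04,  9.88177056e-01,  1.53315658e-01,  3.47364676e-05]), 'force': array([ 0.30895405, -0.08037143, -0.42434114]), 'wrist_torque': array([-0.02716767,  0.00721921, -0.01761099]), 'grip_force': 0.0, 'grip_width': 0.999878716297308}
top 366.17621623706304 [-0.0590697  0.         0.         0.         0.       ] [ 2.17206412 -2.15404016  0.18164847] [ -53.07567894  500.31272978 1017.28371317]
side 488.68517668994207 [0.02885244 0.         0.         0.         0.        ] [ 2.15311167 -0.14904831  0.11252686] [-484.42329197   64.81143854 1346.10228572]
```

View pics/top0.png

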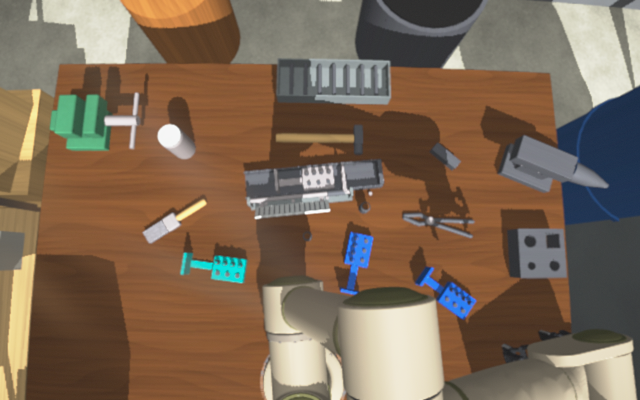

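View pics/side0.png

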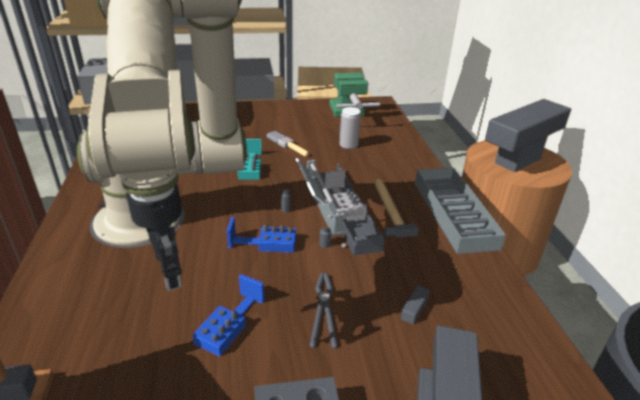

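Top view: the grey chute lies at about (245–382, 160–215), its open end and treadle to the left, treadle on the robot's side, and the rack's punches at about (318,177). The blue (357,260), (450,292) and turquoise (215,265) racks are look-alikes. The steel rack inside the chute is the one to push. Next I'll rectify the view with depth.

```bash
cat > h.py <<'E'
import cv2,numpy as np,pickle
def cloud(c):
    K=np.array([[c["fx"],0,c["cx"]],[0,c["fy"],c["cy"]],[0,0,1]])
    v,u=np.mgrid[:400,:640];uv=np.stack([u,v],-1).reshape(-1,1,2).astype(float)
    n=cv2.undistortPoints(uv,K,np.array(c["distortion"])).reshape(400,640,2)
    z=c["z_map"][...,None];p=np.concatenate([n*z,z],-1)
    if "rvec" in c:
        R=cv2.Rodrigues(np.array(c["rvec"]))[0];P=(p-np.array(c["tvec"]).ravel())@R
    else: P=p
    P[c["z_map"]==0]=np.nan
    return P
E
python3 - <<'E'
from h import *
c=pickle.load(open("top.pkl","rb"));P=cloud(c)
# sanity + end points
for u,v in[(250,140),(248,180),(246,205),(290,183),(318,177),(382,165),(382,185),(330,215),(245,170)]:print((u,v),P[v,u].round(0))
img=c["pixels"][145:225,230:400,::-1];img=cv2.resize(img,None,fx=4.6,fy=4.6,interpolation=cv2.INTER_CUBIC)
z=P[145:225,230:400,2];z=np.clip(np.nan_to_num(z),0,90)*2.8
zi=cv2.applyColorMap(cv2.resize(z.astype(np.uint8),None,fx=4.6,fy=4.6,interpolation=cv2.INTER_NEAREST),cv2.COLORMAP_JET)
o=np.vstack([img,zi]);o=cv2.resize(o,(640,602))[:600];cv2.imwrite("pics/crop1.png",o)
E
```

```text
(250, 140) [696. 171.   3.]
(248, 180) [571. 172.  10.]
(246, 205) [497. 176.   4.]
(290, 183) [561.  47.  18.]
(318, 177) [576. -35.  39.]
(382, 165) [ 623. -229.    2.]
(382, 185) [ 556. -222.   34.]
(330, 215) [469. -72.   4.]
(245, 170) [604. 184.  -3.]
```

View pics/crop1.png

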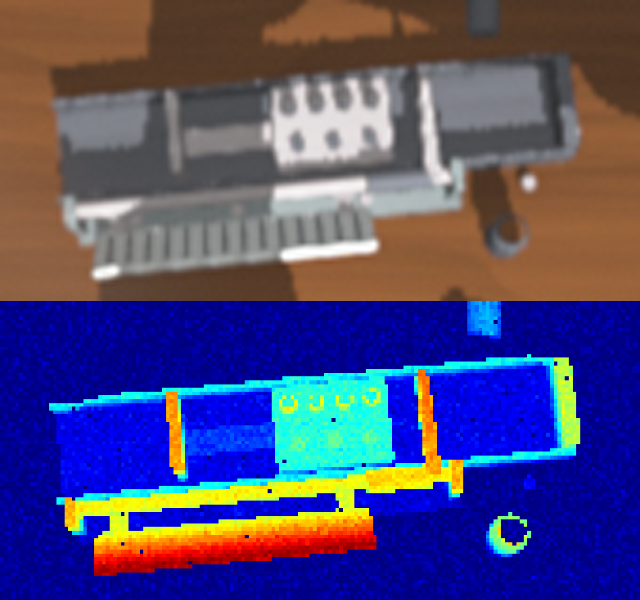

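The depth crop shows the push plate at (175,130), the block at (275–392, 80–165), the gate bar at (428,125) and the stop at (567). The treadle is the red strip at (95–375, 515–575) in the depth half. This is the grey rack inside the chute, so it's the right one.

Run:
```python
from h import *
c=pickle.load(open("top.pkl","rb"));P=cloud(c);z=P[...,2]
def box(X0,Y0,X1,Y1,lo,hi):
    u0,u1=[int(230+a/3.765) for a in(X0,X1)];v0,v1=[int(145+a/3.765) for a in(Y0,Y1)]
    q=P[v0:v1+1,u0:u1+1].reshape(-1,3);return q[(q[:,2]>lo)&(q[:,2]<hi)]
stop=box(545,50,585,165,44,56);gate=box(410,65,445,165,60,76);plate=box(160,88,190,178,58,72)
# axis from shaft: z 50-60 strip ; far wall tops
wall=box(60,50,540,110,28,37)
d=None
L=cv2.fitLine(wall[:,:2].astype(np.float32),cv2.DIST_HUBER,0,.01,.01).ravel();d=L[:2]*(-np.sign(L[1]));yaw=np.arctan2(d[1],d[0])
sh=box(130,185,440,210,50,62);L2=cv2.fitLine(sh[:,:2].astype(np.float32),cv2.DIST_HUBER,0,.01,.01).ravel();
tr=box(95,215,375,280,35,95)
top=tr[tr[:,2]>82];L3=cv2.fitLine(top[:,:2].astype(np.float32),cv2.DIST_HUBER,0,.01,.01).ravel()
print("yaw wall",yaw,"shaft",np.arctan2(-L2[1]*np.sign(-L2[1])*-1,L2[0]*-np.sign(L2[1])),"treadle",L3)
ex=d;ey=np.array([-d[1],d[0]])  # z up; y left of travel
for n,q in(("stop",stop),("gate",gate),("plate",plate),("wall",wall),("shaft",sh),("tread top edge",top),("block",box(275,80,390,165,28,42))):
    a=q[:,:2]@ex;b=q[:,:2]@ey
    print(n,len(q),"along",np.percentile(a,[2,50,98]).round(1),"across",np.percentile(b,[2,50,98]).round(1),"z",np.median(q[:,2]).round(1))
print(ex,ey)
pa=P[225:250,295:320].reshape(-1,3);pa=pa[pa[:,2]>30];print("punch?",len(pa),pa.mean(0) if len(pa) else 0)
pa=P[195:220,352:378].reshape(-1,3);pa=pa[pa[:,2]>20];print("punchb",len(pa),np.median(pa,0))
```

```text
yaw wall -1.4623592 shaft -1.5046599 treadle [ 1.1039688e-01 -9.9388760e-01  4.6722098e+02  3.4695564e+01]
stop 103 along [271.  276.8 283.7] across [533.9 566.5 599.4] z 50.6
gate 89 along [162.2 166.8 172.2] across [524.6 555.7 593.7] z 67.0
plate 64 along [-26.7 -22.7 -18.8] across [540.1 568.4 597.1] z 66.1
wall 276 along [-105.5   97.9  246.5] across [577.4 604.8 608.6] z 34.9
shaft 269 along [-58.   26.9 149.8] across [498.4 515.6 523.7] z 55.8
tread top edge 253 along [-82.7  18.  113.5] across [464.  468.2 474.2] z 86.3
block 607 along [ 54.2  97.1 139.1] across [536.7 567.7 603.5] z 37.4
[ 0.10822475 -0.99412644] [0.99412644 0.10822475]
punch? 36 [404.64165411  -5.45185597  56.43985249]
punchb 62 [ 487.4463023  -164.00112345   45.0765291 ]
```

>>> servo_tool --commands '[[-0.65,[0.031,-0.0275,0],[0,0,0]],[-0.65,[0.031,-0.0275,0],[0,0,0]],[-0.65,[0.031,-0.0275,0],[0,0,0]],[-0.65,[0.031,-0.0275,0],[0,0,0]],[-0.65,[0.031,-0.0275,0],[0,0,0]],[-0.65,[0.031,-0.0275,0],[0,0,0]],[-0.65,[0.031,-0.0275,0],[0,0,0]],[-0.65,[0.031,-0.0275,0],[0,0,0]],[-0.65,[0.031,-0.0275,0],[0,0,0]],[-0.65,[0.031,-0.0275,0],[0,0,0]]]'

```text
time_s: 0.93
eef_pos: [371.6, -142.3, 196.7]
ee_rot: [0.0, 0.988, 0.153, 0.0]
force: [0.6, -2.6, -0.3]
grip_width: 0.824
grip_force: 0.0
```

>>> servo_tool --commands '[[-0.65,[0.031,-0.0275,0],[0,0,0]],[-0.65,[0.031,-0.0275,0],[0,0,0]],[-0.65,[0.031,-0.0275,0],[0,0,0]],[-0.65,[0.031,-0.0275,0],[0,0,0]],[-0.65,[0.031,-0.0275,0],[0,0,0]],[-0.65,[0.031,-0.0275,0],[0,0,0]],[-0.65,[0.029,-0.0275,0],[0,0,0]],[-0.65,[0,0,0],[0,0,-1]],[-0.65,[0,0,0],[0,0,-1]],[-0.65,[0,0,0],[0,0,-1]]]'

```text
time_s: 1.77
eef_pos: [517.6, 105.0, 196.0]
ee_rot: [-0.0, 0.951, 0.309, -0.001]
force: [-0.7, -0.6, 0.5]
grip_width: 0.83
grip_force: 0.0
```

>>> servo_tool --commands '[[-0.65,[0,0,0],[0,0,-1]],[-0.65,[0,0,0],[0,0,-1]],[-0.65,[0,0,0],[0,0,-1]],[-0.65,[0,0,0],[0,0,-1]],[-0.65,[0,0,0],[0,0,-1]],[-0.65,[0,0,0],[0,0,-1]],[-0.65,[0,0,0],[0,0,-1]],[-0.65,[0,0,0],[0,0,-1]],[-0.65,[0,0,0],[0,0,-1]],[-0.65,[0,0,0],[0,0,-1]]]'

```text
time_s: 2.6
eef_pos: [517.5, 104.3, 196.3]
ee_rot: [-0.0, 0.67, 0.743, -0.0]
force: [-0.3, -0.1, 0.1]
grip_width: 0.823
grip_force: 0.0
```

```bash
cat >> h.py <<'E'
YAW=-1.461;ex=np.array([np.cos(YAW),np.sin(YAW)]);ey=np.array([-ex[1],ex[0]]);O=ex*167+ey*568
from scipy.spatial.transform import Rotation as Ro
def rep(s):
    p=s["eef_pos"];w,x,y,z=s["ee_rot"];R=Ro.from_quat([x,y,z,w]).as_matrix();d=p[:2]-O
    print("t",round(s["time_s"],2),"chute xy",(d@ex).round(1),(d@ey).round(1),"z",p[2].round(1),"F",s["force"].round(1),"w",round(s["grip_width"],3))
    print("tooly err deg",np.degrees(np.arctan2(R[1,1],R[0,1])-(YAW+np.pi/2)).round(2),"tilt",R[:,2].round(3))
E
python3 - <<'E'
from rig import *
from h import *
s=sense();rep(s);c=capture("wrist");pickle.dump(c,open("w.pkl","wb"));cv2.imwrite("pics/w1.png",c["pixels"][:,:,::-1]);print(c["T_tool_cam"].round(2));print(s["joints"])
E
```

```text
t 2.6 chute xy -213.9 -42.2 z 196.3 F [-0.3 -0.1  0.1] w 0.823
tooly err deg -0.36 tilt [-0.001  0.    -1.   ]
[[  -0.     -0.96   -0.28   71.12]
 [   1.     -0.      0.     -0.27]
 [  -0.     -0.28    0.96 -176.46]
 [   0.      0.      0.      1.  ]]
[-2.33207358e-02  3.20138357e-01  1.48877718e+00  5.53550311e-05
  1.33350673e+00 -1.26909797e-01]
```

View pics/w1.png

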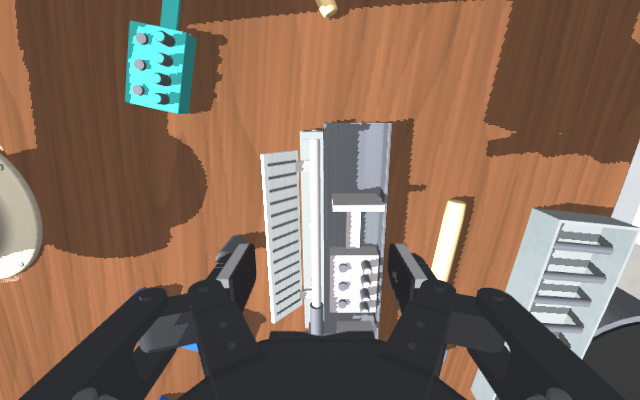

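Wrist view: the push plate's top is at (358,203), treadle (262–300, 152–320), block (358,290), and the two fingertips at (245,255) and (400,255). I'll check positions from wrist depth.

Run:
```python
from rig import *
from h import *
c=pickle.load(open("w.pkl","rb"));s=sense();w,x,y,z=s["ee_rot"];R=Ro.from_quat([x,y,z,w]).as_matrix()
Q=cloud(c)@c["T_tool_cam"][:3,:3].T+c["T_tool_cam"][:3,3]
for n,b in(("Lfinger",(225,240,256,300)),("Rfinger",(388,240,410,300))):
    q=Q[b[1]:b[3],b[0]:b[2]].reshape(-1,3);q=q[q[:,2]>-70];q=q[q[:,2]<15];print(n,np.nanpercentile(q,[2,50,98],axis=0).round(1).tolist())
W=Q@R.T+s["eef_pos"];d=W[...,:2]-O;C=np.dstack([d@ex,d@ey,W[...,2]])
def st(n,b,lo,hi):
    q=C[b[1]:b[3],b[0]:b[2]].reshape(-1,3);q=q[(q[:,2]>lo)&(q[:,2]<hi)];print(n,len(q),np.percentile(q,[2,50,98],axis=0).round(1).tolist())
st("plate top",(325,185,395,225),60,72);st("tread",(255,145,302,325),30,100);st("treadhi",(255,145,302,240),83,95);st("block",(325,245,382,315),33,40);st("walls",(320,125,400,180),28,38);st("shaft",(303,130,325,230),50,60)
```

```text
Lfinger [[-9.2, -46.1, -69.4], [7.4, -35.7, -57.5], [12.1, -35.3, -43.2]]
Rfinger [[-9.4, 34.5, -69.3], [5.6, 35.1, -57.3], [12.0, 40.6, -43.2]]
plate top 374 [[-192.3, -27.9, 60.5], [-188.6, 0.3, 63.8], [-184.6, 28.6, 65.2]]
tread 5699 [[-249.9, -103.8, 50.6], [-165.0, -87.6, 71.1], [-53.9, -69.3, 86.3]]
treadhi 552 [[-251.5, -104.7, 83.1], [-209.0, -101.0, 84.9], [-161.0, -97.4, 87.1]]
block 2537 [[-114.8, -36.2, 33.3], [-73.7, -1.0, 35.2], [-25.9, 37.6, 39.4]]
walls 390 [[-279.4, -39.3, 28.7], [-249.2, 36.1, 33.2], [-217.4, 39.7, 34.8]]
shaft 990 [[-268.1, -62.2, 50.5], [-220.5, -50.6, 54.3], [-160.7, -44.1, 56.6]]
```

>>> servo_tool --commands '[[-0.65,[0,0,0.02],[0,0,0]],[-0.65,[0,0,0.02],[0,0,0]],[-0.65,[0,0,0.02],[0,0,0]],[-0.65,[0,0,0.02],[0,0,0]],[-0.65,[0,0,0.02],[0,0,0]],[-0.65,[0,0,0.01],[0,0,0]],[-0.65,[0,0,0.01],[0,0,0]],[-0.65,[0,0,0],[0,0,0]]]'

```text
time_s: 3.32
eef_pos: [517.0, 104.3, 75.3]
ee_rot: [-0.001, 0.672, 0.741, -0.001]
force: [-0.2, -0.6, -0.0]
grip_width: 0.821
grip_force: 0.0
```

>>> servo_tool --commands '[[-0.65,[0,0,0.006],[0,0,0]],[-0.65,[0,0,0.006],[0,0,0]],[-0.65,[0,0,0.006],[0,0,0]],[-0.65,[0,0,0.006],[0,0,0]],[-0.65,[0,0,0],[0,0,0]]]'

```text
time_s: 3.73
eef_pos: [517.2, 104.3, 51.6]
ee_rot: [-0.001, 0.672, 0.741, -0.001]
force: [-0.4, 0.0, -0.3]
grip_width: 0.824
grip_force: 0.0
```

```bash
cat >> h.py <<'E'
def wrist(s,c):
    w,x,y,z=s["ee_rot"];R=Ro.from_quat([x,y,z,w]).as_matrix()
    Q=cloud(c)@c["T_tool_cam"][:3,:3].T+c["T_tool_cam"][:3,3];W=Q@R.T+s["eef_pos"];d=W[...,:2]-O
    return Q,np.dstack([d@ex,d@ey,W[...,2]])
E
python3 - <<'E'
from rig import *
from h import *
s=sense();rep(s);c=capture("wrist");cv2.imwrite("pics/w2.png",c["pixels"][:,:,::-1])
Q,C=wrist(s,c);pickle.dump((Q,C),open("w2.pkl","wb"))
f=C.reshape(-1,3);m=(f[:,0]>-255)&(f[:,0]<-228)&(f[:,1]<-60)&(f[:,1]>-120)&(f[:,2]>25)&(f[:,2]<100)
q=f[m];print(len(q),np.percentile(q,[2,50,98],axis=0).round(1).tolist(),np.polyfit(q[:,1],q[:,2],1))
E
```

```text
t 3.73 chute xy -214.0 -42.5 z 51.6 F [-0.4  0.  -0.3] w 0.824
tooly err deg -0.66 tilt [-0.002  0.    -1.   ]
3524 [[-253.0, -103.3, 50.7], [-240.8, -87.3, 70.3], [-228.5, -62.3, 86.2]] [ -1.00138115 -16.92848547]
```

View pics/w2.png

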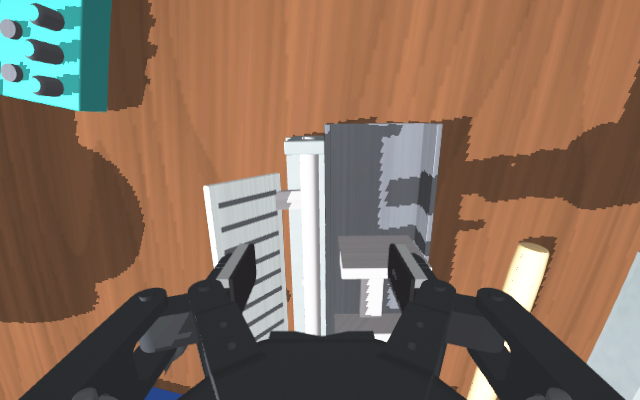

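The treadle is still shut, with its outer edge at (205–220, 187–250) and the fingertips at (250,245) and (392,245). The tips seem farther back than I assumed, so I'll measure them.

Run:
```python
from h import *
c=pickle.load(open("w.pkl","rb"))
Q=cloud(c)@c["T_tool_cam"][:3,:3].T+c["T_tool_cam"][:3,3]
m=(Q[...,2]>-60)&(Q[...,2]<40);q=Q[m]
for s in(-1,1):
    a=q[q[:,1]*s>0];print(len(a),np.percentile(a,[1,50,99],axis=0).round(1).tolist()); t=a[a[:,2]>np.percentile(a[:,2],90)];print(t.mean(0).round(1),t.min(0).round(1),t.max(0).round(1))
```

```text
677 [[-10.0, -48.4, -59.9], [7.3, -35.8, -53.0], [12.2, -35.3, -42.3]]
[  1.8 -35.9 -43.8] [ -9.7 -41.6 -45.3] [ 11.5 -35.2 -40.6]
642 [[-10.0, 34.6, -59.9], [7.4, 35.3, -52.7], [12.1, 47.9, -42.5]]
[  2.2  35.6 -43.7] [ -9.8  34.9 -45.3] [ 11.5  40.3 -40.7]
```

Run:
```python
import rig;print([n for n in dir(rig) if n[0]!='_'],getattr(rig,'grip_depth',None))
from h import *
c=pickle.load(open("w.pkl","rb"))
Q=cloud(c)@c["T_tool_cam"][:3,:3].T+c["T_tool_cam"][:3,3]
q=Q[(Q[...,2]<-20)]
for lo in range(-120,-35,10):
    a=q[(q[:,2]>=lo)&(q[:,2]<lo+10)]
    if len(a):print(lo,len(a),np.percentile(a,[1,99],axis=0).round(0).tolist(),"minabs y",np.percentile(abs(a[:,1]),2).round(0))
```

```text
['PlanningError', 'capture', 'finish_job', 'grip_depth', 'sense'] 18.700000000000003
-120 11279 [[-9.0, -67.0, -120.0], [18.0, 66.0, -110.0]] minabs y 1.0
-110 5689 [[-11.0, -67.0, -110.0], [18.0, 66.0, -100.0]] minabs y 4.0
-100 7324 [[-10.0, -66.0, -100.0], [14.0, 66.0, -90.0]] minabs y 34.0
-90 1406 [[6.0, -63.0, -90.0], [14.0, 62.0, -80.0]] minabs y 36.0
-80 1279 [[-9.0, -48.0, -80.0], [12.0, 47.0, -70.0]] minabs y 35.0
-70 1128 [[-10.0, -49.0, -70.0], [12.0, 48.0, -60.0]] minabs y 35.0
-60 875 [[-10.0, -48.0, -60.0], [12.0, 48.0, -50.0]] minabs y 35.0
-50 444 [[-10.0, -46.0, -50.0], [12.0, 46.0, -42.0]] minabs y 35.0
```

>>> servo_tool --commands '[[-0.65,[0,0,0.005],[0,0,0]],[-0.65,[0,0,0.005],[0,0,0]],[-0.65,[0,0,0.005],[0,0,0]],[-0.65,[0,0,0.005],[0,0,0]],[-0.65,[0,0,0],[0,0,0]]]'

```text
time_s: 4.2
eef_pos: [517.1, 104.2, 31.5]
ee_rot: [-0.001, 0.672, 0.741, -0.001]
force: [-0.1, -0.5, -0.2]
grip_width: 0.827
grip_force: 0.0
```

>>> servo_tool --commands '[[-0.65,[0,0,0.005],[0,0,0]],[-0.65,[0,0,0.005],[0,0,0]],[-0.65,[0,0,0],[0,0,0]]]'

```text
time_s: 4.45
eef_pos: [517.7, 104.2, 22.0]
ee_rot: [-0.0, 0.672, 0.741, -0.0]
force: [2.2, -0.1, 1.0]
grip_width: 0.827
grip_force: 1.2
```

```bash
cat > chk.py <<'E'
from rig import *
from h import *
s=sense();rep(s);c=capture("wrist");Q,C=wrist(s,c);cv2.imwrite("pics/w_last.png",c["pixels"][:,:,::-1])
f=C.reshape(-1,3);tx=(s["eef_pos"][:2]-O)@ex
m=(f[:,0]>max(-254,tx-40))&(f[:,0]<tx+150)&(f[:,1]<-64)&(f[:,1]>-120)&(f[:,2]>25)&(f[:,2]<100)
t=Q.reshape(-1,3);m&=~((abs(t[:,0])<16)&(t[:,2]<-30))
q=f[m]
if len(q)>20:
    L=cv2.fitLine(q[:,1:].astype(np.float32),cv2.DIST_HUBER,0,.01,.01).ravel();print("treadle n",len(q),"tilt",abs(np.arctan(L[1]/L[0])).round(3),np.percentile(q,[2,50,98],axis=0).round(1).tolist())
pm=(abs(f[:,1])<29)&(f[:,2]>60)&(f[:,2]<68)&(f[:,0]<tx+60)&(f[:,0]>tx+4)&~((abs(t[:,0])<12.5)&(abs(t[:,1])>30))
p=f[pm]
if len(p)>10:print("plate top x",np.percentile(p[:,0],[2,50,98]).round(1),np.median(p[:,2]).round(1),len(p))
E
python3 chk.py
```

```text
t 4.45 chute xy -213.9 -42.0 z 22.0 F [ 2.2 -0.1  1. ] w 0.827
tooly err deg -0.66 tilt [-0.  0. -1.]
treadle n 6729 tilt 0.798 [[-253.0, -103.7, 48.9], [-236.9, -82.3, 62.2], [-161.9, -67.2, 83.3]]
plate top x [-192.8 -189.5 -184.7] 63.5 760
```

>>> servo_tool --commands '[[-0.65,[0,0,0.004],[0,0,0]],[-0.65,[0,0,0.004],[0,0,0]],[-0.65,[0,0,0.004],[0,0,0]],[-0.65,[0,0,0.004],[0,0,0]],[-0.65,[0,0,0],[0,0,0]]]'

```text
time_s: 4.92
eef_pos: [517.5, 104.2, 5.9]
ee_rot: [-0.0, 0.672, 0.741, -0.0]
force: [0.6, 0.5, 2.6]
grip_width: 0.821
grip_force: 1.4
```

```bash
python3 chk.py
```

```text
t 4.92 chute xy -213.9 -42.2 z 5.9 F [0.6 0.5 2.6] w 0.821
tooly err deg -0.66 tilt [-0.001  0.    -1.   ]
treadle n 6715 tilt 0.381 [[-253.0, -112.2, 40.9], [-237.9, -84.2, 48.0], [-161.2, -67.0, 59.3]]
plate top x [-192.8 -190.2 -185.2] 63.5 814
```

>>> servo_tool --commands '[[-0.65,[0,0,0.004],[0,0,0]],[-0.65,[0,0,0.004],[0,0,0]],[-0.65,[0,0,0.004],[0,0,0]],[-0.65,[0,0,0],[0,0,0]]]'

```text
time_s: 5.3
eef_pos: [519.3, 104.3, -5.2]
ee_rot: [0.001, 0.672, 0.741, 0.001]
force: [4.5, 0.1, 6.0]
grip_width: 0.823
grip_force: 3.1
```

```bash
python3 chk.py
```

```text
t 5.3 chute xy -213.7 -40.4 z -5.2 F [4.5 0.1 6. ] w 0.823
tooly err deg -0.67 tilt [ 0.004  0.    -1.   ]
treadle n 6042 tilt 0.033 [[-253.0, -111.0, 34.8], [-237.6, -80.7, 36.6], [-167.7, -64.8, 39.5]]
plate top x [-193.2 -191.9 -185.9] 63.0 483
```

>>> servo_tool --commands '[[-0.65,[0,0,0.001],[0,0,-0.11]],[-0.65,[-0.005,0,0],[0,0,0]],[-0.65,[-0.005,0,0],[0,0,0]],[-0.65,[-0.004,0,0],[0,0,0]],[-0.65,[-0.004,0,0],[0,0,0]],[-0.65,[-0.004,0,0],[0,0,0]],[-0.65,[0,0,0],[0,0,0]]]'

```text
time_s: 5.93
eef_pos: [519.8, 82.2, -6.5]
ee_rot: [-0.001, 0.667, 0.745, -0.0]
force: [-0.4, 2.9, 4.1]
grip_width: 0.823
grip_force: 2.6
```

```bash
python3 chk.py
```

```text
t 5.93 chute xy -191.7 -42.3 z -6.5 F [-0.4  2.9  4.1] w 0.823
tooly err deg -0.03 tilt [-0.001  0.001 -1.   ]
treadle n 6199 tilt 0.001 [[-231.0, -110.6, 34.1], [-214.7, -80.6, 35.4], [-145.5, -64.8, 98.0]]
plate top x [-181.6 -178.5 -173.8] 63.5 769
```

>>> servo_tool --commands '[[-0.65,[-0.005,0,0],[0,0,0]],[-0.65,[-0.005,0,0],[0,0,0]],[-0.65,[-0.005,0,0],[0,0,0]],[-0.65,[-0.005,0,0],[0,0,0]],[-0.65,[-0.005,0,0],[0,0,0]],[-0.65,[-0.005,0,0],[0,0,0]],[-0.65,[-0.005,0,0],[0,0,0]],[-0.65,[-0.005,0,0],[0,0,0]]]'

```text
time_s: 6.65
eef_pos: [524.1, 43.0, -6.5]
ee_rot: [-0.001, 0.667, 0.745, 0.0]
force: [-0.5, 7.8, 5.7]
grip_width: 0.825
grip_force: 4.4
```

```bash
python3 chk.py
```

```text
t 6.65 chute xy -152.3 -42.4 z -6.5 F [-0.5  7.8  5.7] w 0.825
tooly err deg -0.0 tilt [-0.001  0.001 -1.   ]
treadle n 6205 tilt 0.001 [[-191.7, -110.7, 34.1], [-175.2, -80.7, 35.4], [-105.9, -64.8, 98.0]]
plate top x [-142.  -138.9 -134.2] 63.5 785
```

Going well: gate fully open, the rack moving with the finger. Continuing.

>>> servo_tool --commands '[[-0.65,[-0.005,0,0],[0,0,0]],[-0.65,[-0.005,0,0],[0,0,0]],[-0.65,[-0.005,0,0],[0,0,0]],[-0.65,[-0.005,0,0],[0,0,0]],[-0.65,[-0.005,0,0],[0,0,0]],[-0.65,[-0.005,0,0],[0,0,0]],[-0.65,[-0.005,0,0],[0,0,0]],[-0.65,[-0.005,0,0],[0,0,0]]]'

```text
time_s: 7.37
eef_pos: [528.4, 3.4, -6.5]
ee_rot: [-0.001, 0.667, 0.745, 0.0]
force: [-0.6, 8.1, 6.4]
grip_width: 0.822
grip_force: 4.6
```

>>> servo_tool --commands '[[-0.65,[-0.005,0,0],[0,0,0]],[-0.65,[-0.005,0,0],[0,0,0]],[-0.65,[-0.005,0,0],[0,0,0]],[-0.65,[-0.005,0,0],[0,0,0]],[-0.65,[-0.004,0,0],[0,0,0]],[-0.65,[0,0,0],[0,0,0]]]'

```text
time_s: 7.87
eef_pos: [531.1, -21.1, -6.5]
ee_rot: [-0.001, 0.667, 0.745, -0.0]
force: [-0.9, 3.0, 5.1]
grip_width: 0.826
grip_force: 2.9
```

```bash
python3 chk.py
```

```text
t 7.87 chute xy -87.8 -42.4 z -6.5 F [-0.9  3.   5.1] w 0.826
tooly err deg -0.02 tilt [-0.001  0.001 -1.   ]
treadle n 5703 tilt 0.008 [[-127.3, -110.8, 34.1], [-112.2, -81.8, 35.4], [-51.2, -64.8, 98.2]]
plate top x [-77.6 -74.4 -69.6] 63.5 781
```

>>> servo_tool --commands '[[-0.65,[-0.003,0,0],[0,0,0]],[-0.65,[-0.003,0,0],[0,0,0]],[-0.65,[-0.003,0,0],[0,0,0]],[-0.65,[-0.002,0,0],[0,0,0]],[-0.65,[-0.001,0,0],[0,0,0]],[-0.65,[0,0,0],[0,0,0]]]'

```text
time_s: 8.42
eef_pos: [532.3, -32.4, -6.5]
ee_rot: [-0.001, 0.667, 0.745, 0.0]
force: [-0.2, 6.1, 6.8]
grip_width: 0.824
grip_force: 4.0
```

>>> servo_tool --commands '[[-0.65,[-0.001,0,0],[0,0,0]],[-0.65,[-0.001,0,0],[0,0,0]],[-0.65,[0,0,0],[0,0,0]]]'

```text
time_s: 8.67
eef_pos: [532.5, -34.2, -6.5]
ee_rot: [-0.001, 0.667, 0.745, 0.0]
force: [-1.1, 7.3, 7.0]
grip_width: 0.828
grip_force: 4.4
```

```bash
python3 chk.py
```

```text
t 8.67 chute xy -74.6 -42.5 z -6.5 F [-1.1  7.3  7. ] w 0.828
tooly err deg 0.0 tilt [-0.001  0.002 -1.   ]
treadle n 4957 tilt 0.005 [[-114.1, -111.1, 34.1], [-101.2, -84.0, 35.4], [-50.7, -64.9, 98.5]]
plate top x [-64.3 -61.3 -56.5] 63.5 792
```

>>> servo_tool --commands '[[-0.65,[-0.001,0,0],[0,0,0]],[-0.65,[0,0,0],[0,0,0]]]'

```text
time_s: 8.88
eef_pos: [532.6, -35.2, -6.5]
ee_rot: [-0.001, 0.667, 0.745, 0.0]
force: [-1.8, 7.6, 7.3]
grip_width: 0.822
grip_force: 4.4
```

>>> servo_tool --commands '[[-0.65,[-0.001,0,0],[0,0,0]],[-0.65,[0,0,0],[0,0,0]]]'

```text
time_s: 9.05
eef_pos: [532.7, -35.9, -6.5]
ee_rot: [-0.001, 0.667, 0.745, 0.0]
force: [-1.1, 9.6, 7.5]
grip_width: 0.826
grip_force: 5.9
```

```bash
python3 chk.py
```

```text
t 9.05 chute xy -73.0 -42.5 z -6.5 F [-1.1  9.6  7.5] w 0.826
tooly err deg 0.03 tilt [-0.001  0.002 -1.   ]
treadle n 4964 tilt 0.004 [[-112.5, -111.0, 34.1], [-99.5, -84.3, 35.4], [-50.3, -64.9, 98.7]]
plate top x [-62.6 -59.6 -54.8] 63.5 782
```

>>> servo_tool --commands '[[-0.65,[-0.001,0,0],[0,0,0]],[-0.65,[0,0,0],[0,0,0]]]'

```text
time_s: 9.27
eef_pos: [532.6, -35.9, -6.5]
ee_rot: [-0.002, 0.667, 0.745, 0.001]
force: [-1.3, 15.3, 9.0]
grip_width: 0.827
grip_force: 8.6
```

```bash
python3 chk.py
```

```text
t 9.27 chute xy -73.0 -42.5 z -6.5 F [-1.3 15.3  9. ] w 0.827
tooly err deg 0.05 tilt [-0.002  0.003 -1.   ]
treadle n 4956 tilt 0.003 [[-112.4, -111.1, 34.1], [-99.4, -84.4, 35.4], [-50.3, -64.9, 98.5]]
plate top x [-62.7 -59.5 -54.7] 63.5 758
```

The block is against the stop: force rose to 15 N with no further motion. Next I back off and raise the hand gently so the gate shuts.

>>> servo_tool --commands '[[-0.65,[0.003,0,0],[0,0,0]],[-0.65,[0.005,0,0],[0,0,0]],[-0.65,[0.004,0,0],[0,0,0]],[-0.65,[0,0,-0.005],[0,0,0]],[-0.65,[0,0,-0.005],[0,0,0]],[-0.65,[0,0,-0.005],[0,0,0]],[-0.65,[0,0,-0.005],[0,0,0]],[-0.65,[0,0,-0.005],[0,0,0]],[-0.65,[0,0,-0.005],[0,0,0]],[-0.65,[0,0,-0.005],[0,0,0]]]'

```text
time_s: 10.15
eef_pos: [531.9, -26.0, 29.1]
ee_rot: [-0.0, 0.667, 0.745, -0.0]
force: [0.1, 0.7, -0.1]
grip_width: 0.827
grip_force: 0.0
```

>>> servo_tool --commands '[[-0.65,[0,0,-0.01],[0,0,0]],[-0.65,[0,0,-0.02],[0,0,0]],[-0.65,[0,0,-0.02],[0,0,0]],[-0.65,[0,0,-0.03],[0,0,0]],[-0.65,[0,0,-0.03],[0,0,0]],[-0.65,[0,0,-0.03],[0,0,0]],[-0.65,[0.03,0,0],[0,0,0]],[-0.65,[0.03,0,0],[0,0,0]],[-0.65,[0.03,0,0],[0,0,0]],[-0.65,[0,0,0],[0,0,0]]]'

```text
time_s: 10.98
eef_pos: [521.0, 67.4, 169.3]
ee_rot: [-0.001, 0.666, 0.746, 0.0]
force: [0.4, -0.5, -0.3]
grip_width: 0.825
grip_force: 0.0
```

Run:
```python
from rig import *
from h import *
s=sense();rep(s);c=capture("top");P=cloud(c);d=P[...,:2]-O;C=np.dstack([d@ex,d@ey,P[...,2]])
w=cv2.resize(c["pixels"][145:225,230:400,::-1],None,fx=4,fy=4);cv2.imwrite("pics/end.png",w)
s=sense();Q,D=wrist(s,capture("wrist"))
for n,f in(("top",C.reshape(-1,3)),("wrist",D.reshape(-1,3))):
    g=f[(abs(f[:,0])<8)&(abs(f[:,1])<40)&(f[:,2]>58)&(f[:,2]<130)];b=f[(f[:,0]>8)&(f[:,0]<115)&(abs(f[:,1])<30)&(f[:,2]>30)&(f[:,2]<40)]
    p=f[(f[:,0]>-80)&(f[:,0]<-40)&(abs(f[:,1])<28)&(f[:,2]>59)&(f[:,2]<69)]
    for m,q in(("gate",g),("block",b),("plate",p)):
        if len(q)>5:print(n,m,len(q),np.percentile(q,[2,50,98],axis=0).round(1).tolist())
```

```text
t 10.98 chute xy -176.9 -42.7 z 169.3 F [ 0.4 -0.5 -0.3] w 0.825
tooly err deg 0.21 tilt [-0.001  0.001 -1.   ]
top gate 82 [[-3.8, -37.9, 60.3], [0.4, -9.1, 67.4], [5.7, 26.2, 71.4]]
top block 506 [[15.7, -29.0, 33.7], [59.8, -1.2, 37.2], [104.3, 28.2, 39.8]]
top plate 52 [[-63.4, -26.3, 62.4], [-59.3, 1.4, 65.2], [-55.6, 26.7, 68.7]]
wrist gate 301 [[-4.5, -39.0, 58.3], [-2.1, -9.9, 62.3], [3.5, 28.2, 67.6]]
wrist plate 391 [[-63.5, -27.7, 59.2], [-60.5, -1.2, 63.4], [-55.0, 26.6, 64.9]]
```

View pics/end.png

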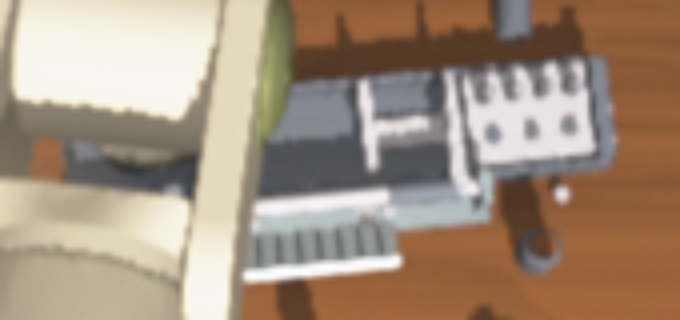

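The crop shows the block at (465–600, 65–160) against the end stop, the gate shut behind it at (457,130), and the hand clear. Rack x is about 59–60 mm.

```bash
python3 -c "
from rig import *
print(finish_job())"
```

```text
the job is handed in; nothing more can be done
None
```

The job is handed in (no verdict came back): the punch block sits against the end stop at chute x of about 59–60 mm, the gate is shut behind it, and the hand is clear.

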